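# Complete the row of sample jars on the bench shelf

## Task

Complete the row of jars on the low plywood shelf: two more jars of the same size and shape stand on the bench, so set each of them upright on its own empty round mat on the shelf, centred on it (either jar on either mat). Set the jars down rather than dropping them, and leave the jars already in the row, the tall bottle, the wide low jar and the steel cup where they are.

Things in the scene. Friction and masses are not known exactly. Their poses are not given: they have to be found in the camera images.
- jar_a: one of the two jars to shelve, standing on the bench left of the shelf: amber glass jar with a white screw cap, upright, 52 mm across the body and 80 mm tall, about 0.18 kg; origin at the centre of its underside, z up its axis
- jar_b: the other jar to shelve, just like jar_a, also standing on the bench (z = 0) left of the shelf: amber glass jar with a white screw cap, upright, 52 mm across the body and 80 mm tall, about 0.18 kg; origin at the centre of its underside, z up its axis
- place_a: an empty round black mat, 48 mm across and flat (under 1 mm, it does not hinder), on the shelf board; origin at its centre on the board's upper face. It is at any of the four places of the row
- place_b: the other empty mat, just like place_a, at another of the four places
- shelf: low fixed plywood shelf open above: board 110 mm deep (its x) and 380 mm wide (its y), upper face 60 mm above the bench; an end panel 12 mm thick at either end rises 12 mm above the board. Origin under its centre at bench height, x towards its back, y along the row. Four places lie in one row along y at x = 0, y = -120, -40, 40 and 120 mm (80 mm apart); two hold stock jars, two are empty
- stock_a: jar already in the row, to be left alone; same as jar_a: amber glass jar with a white screw cap, upright, 52 mm across the body and 80 mm tall, about 0.18 kg; origin at the centre of its underside, z up its axis
- stock_b: second jar already in the row, to be left alone; same as jar_a: amber glass jar with a white screw cap, upright, 52 mm across the body and 80 mm tall, about 0.18 kg; origin at the centre of its underside, z up its axis
- tall_bottle: bystander, standing on the bench among the jars: tall slim amber bottle with a white cap, 48 mm across, 140 mm tall; origin at the centre of its underside
- wide_jar: bystander, standing on the bench among the jars: wide low amber jar with a white cap, 70 mm across, 56 mm tall; origin at the centre of its underside
- steel_cup: bystander, standing on the bench in front of the shelf, on the robot's side: open stainless steel cup, 70 mm across the rim, 80 mm tall; origin at the centre of its underside

How it is judged:
At the end, for the whole second after the job is handed in: Each of the two jars stands on the shelf board on a mat of its own, upright within about 7 degrees, its centre within 15 mm of the mat's centre (either jar on either mat), released and at rest (((horizontal distance between jar_a and place_a below 0.015 m and horizontal distance between jar_b and place_b below 0.015 m) or (horizontal distance between jar_a and place_b below 0.015 m and horizontal distance between jar_b and place_a below 0.015 m)) and z of jar_a in the frame of shelf between 0.056 and 0.066 m and angle between each of jar_a, jar_b's own z axis and vertical below 0.12 rad and linear speed of each of jar_a, jar_b below 0.03 m/s and contact force between each of jar_a, jar_b and the fingers below 0.1 N and z of jar_b in the frame of shelf between 0.056 and 0.066 m); the robot touches nothing.
It fails at once if a jar of the row already on the shelf was moved by more than 15 mm (distance of any of stock_a, stock_b from where it was at the start of the episode above 0.015 m).
It fails at once if the tall bottle, the wide jar or the steel cup was moved by more than 20 mm (distance of any of tall_bottle, wide_jar, steel_cup from where it was at the start of the episode above 0.02 m).
It fails at once if a jar was dropped: it fell free by more than about 10 mm (faster than 0.45 m/s with no finger touching it) ((linear speed of jar_a above 0.45 m/s and contact force between jar_a and the fingers below 0.01 N) or (linear speed of jar_b above 0.45 m/s and contact force between jar_b and the fingers below 0.01 N)).
It also fails if it takes over 58 s, if anything falls off the work surface, if the arm or the gripper's body presses on something with over 40 N, if the wrist force passes 120 N, or if a joint passes its speed limit or range.

## Robot

A 6-joint arm with a two-finger parallel gripper is mounted at the origin on the work surface. World frame = base frame: x ahead of the robot, y to its left, z up, the work surface at z = 0. Lengths are in m, angles in rad, forces in N, time in s.
With the tool pointing down it reaches from about 0.3 to 0.875 m from the base axis. Payload 6.4 kg.
Tool frame: the origin (TCP) lies at the very end of the fingers, on their centre line; the grasp point (between the pads) lies 19 mm behind it; z points along the fingers, y is the line along which they close (so a half turn about z gives the same grasp; the last joint's range is limited). The gripper opens to 85 mm and grips with 20 to 120 N. Pads are 22 mm wide; open, the fingers measure 114 mm over their backs; the gripper's body (76 mm by 85 mm) begins 54 mm behind the grasp point. The pads swing forward as they close: fully open they stand 13 mm farther back than shut.
Start: joints at [-1.528, 0.181, 1.607, -0, 1.354, -0.206], TCP at [0.142, -0.557, 0.231] pointing down, gripper open.
Joint ranges: [-2.99, 2.99], [-0.89, 2.07], [0.3, 2.58], [-1.14, 4.28], [0, 2.63], [-3.12, 3.12]. Speed limits (rad/s): [2.57, 2.57, 3.01, 3.14, 3.14, 3.14].

## Interface

Orientations are given as a unit quaternion [w, x, y, z].
In Python, from bench import ctrl gives the robot as it stands.
- The arm moves only by the shell command python3 jog.py 'ROWS'. ROWS is a JSON list of rows, 1 to 10 of them, each of 7 numbers: dx, dy, dz in m, then a rotation vector rx, ry, rz in rad, then the opening from 0.0 (shut) to 1.0 (fully open); each row is the pose to reach, as a shift and turn from the pose commanded when the command began, along the tool's axes at that moment; what a row does not reach only later rows make up. A row lasts 1/8 s, in which the tool goes at most 0.0625 m and 0.188 rad, less where a joint would pass 70% of its speed; a pose out of reach is approached as far as the arm can. The fingers move at their own pace and stop on an object; the grip force is fixed at half the most. Time passes only in rows, so rows that do not move let the fingers close. It prints the time, the measured TCP pose, the force, the opening and the grip force at its end.
- ctrl.get_obs(): the state, without advancing time (a new reading comes with each control period).
- ctrl.camera(name): name is "scene" or "top"; returns the picture (384x512x3 uint8, blue, green, red); there is no depth.
- ctrl.camera_params(name): a dict with "fovy" (degrees; the focal length in pixels is half the picture's height over the tangent of half this angle, whatever the lens; pixels are square), "cx", "cy" (the principal point, pixels), "view" (4x4, takes a point from world to camera coordinates). Camera axes: x right, y up, looking along -z (the intrinsics and any distortion apply to the point x, -y, -z); pixel columns grow to the right and rows downward; lengths in m; the calibration is good to about 2 mm. A picture is of the moment at which its call begins. camera_params takes no time and is no camera call.
- ctrl.hand_in(): hands the job in; it is judged then, once.
The state is a dict: "time_s": time; "q": joint angles; "dq": joint speeds; "joint_efforts": joint torques, N m; "eef_pos": TCP position; "eef_rot": TCP orientation; "wrist_force": force on the tool from outside, world axes, zero at the start; "torque": the same for the moment, N m; "opening": opening from 0.0 (shut) to 1.0 (fully open); "grasp_force": force on a finger pad.
Only numpy, scipy, OpenCV 4.12 (cv2) and the standard library are available. Lean on these libraries where they do the work, as an engineer would, in place of code of your own. Each camera call takes 0.05 s, during which the arm holds its last target. There are 200 camera calls.

## Working session

There is one attempt and no reset: what is moved stays moved. The work goes in short steps, Python scripts to look and compute and a shell command to move; the robot and the scene stay as the last step left them, time stands still between calls to the robot, and variables do not carry over. Pictures are saved under pics/ and viewed, at most 10 in all, crops included, and the job is handed in when it is done.

```bash
mkdir -p pics; ls
python3 - <<'E'
from bench import ctrl
import cv2
for n in("scene","top"):
    cv2.imwrite(f"pics/{n}0.png",ctrl.camera(n)); p=ctrl.camera_params(n); print(n,p)
o=ctrl.get_obs(); print(o['time_s'],o['eef_pos'],o['eef_rot'])
E
```

```text
bench.py
jog.py
pics
scene {'fovy': 57.276966943733086, 'cx': 254.19145087678447, 'cy': 192.44223398650115, 'view': array([[ 0.80593563,  0.59199661, -0.00279002, -0.41346601],
       [-0.50834927,  0.69445925,  0.50922232,  0.21728944],
       [ 0.30339544, -0.4089821 ,  0.86063049, -1.04487146],
       [ 0.        ,  0.        ,  0.        ,  1.        ]])}
top {'fovy': 47.822044802162026, 'cx': 252.24108870166802, 'cy': 189.1064255018629, 'view': array([[ 0.02094785, -0.99975141,  0.00763534,  0.00245793],
       [ 0.996216  ,  0.02151688,  0.08420637, -0.5043752 ],
       [-0.08434973,  0.0058425 ,  0.99641908, -1.09747191],
       [ 0.        ,  0.        ,  0.        ,  1.        ]])}
0.1 [ 0.14157414 -0.55678596  0.23048347] [-7.81612606e-04  9.92271103e-01  1.24086441e-01  4.86504395e-05]
```

View pics/scene0.png

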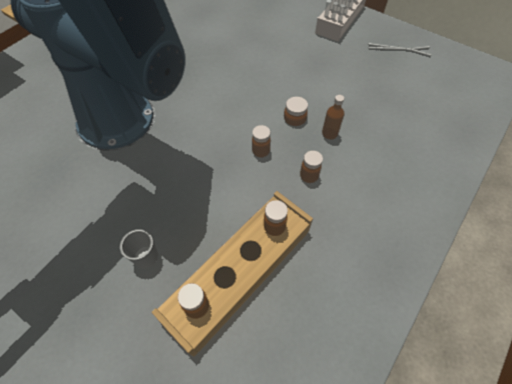

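View pics/top0.png

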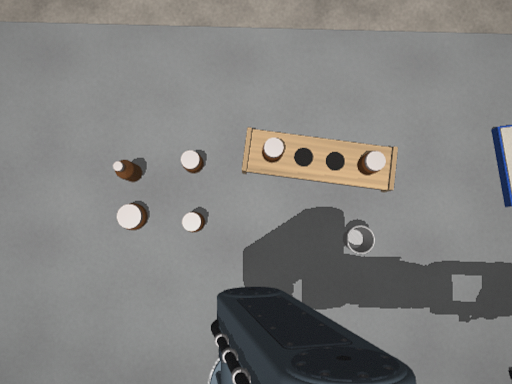

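The scene view shows the jars to shelve at about (261,140) and (312,166), the wide jar at (296,110) and the bottle at (333,120). In the top view these are at (192,221), (191,160), (130,216) and (125,168). The two empty mats are the middle places of the row, at (303,157) and (335,161) in the top view. The stock jars stand at the row's ends, and the cup is at (361,238).

```bash
cat > h.py <<'E'
from bench import ctrl
import cv2, numpy as np
from scipy.spatial.transform import Rotation as R
def ray(n,u,v):
    p=ctrl.camera_params(n); f=192/np.tan(np.radians(p['fovy']/2)); V=p['view']
    d=V[:3,:3].T@np.array([(u-p['cx'])/f,-(v-p['cy'])/f,-1]); return -V[:3,:3].T@V[:3,3],d
def plane(n,u,v,z):
    c,d=ray(n,u,v); return c+d*(z-c[2])/d[2]
def tri(a,b):
    (c1,d1),(c2,d2)=ray(*a),ray(*b); s=np.linalg.lstsq(np.c_[d1,-d2],c2-c1,rcond=None)[0]
    p,q=c1+d1*s[0],c2+d2*s[1]; return (p+q)/2,np.linalg.norm(p-q)
def blobs(m,lo=40,hi=1500):
    n,l,s,c=cv2.connectedComponentsWithStats(m.astype(np.uint8)); 
    return [(*np.round(c[i],1),s[i,4],*s[i,2:4]) for i in range(1,n) if lo<s[i,4]<hi]
def white(im): return (im.min(2)>150)&(im.max(2).astype(int)-im.min(2)<60)
def black(im): return im.max(2)<45
def tool(dx): # world vector -> tool axes
    return R.from_quat(ctrl.get_obs()['eef_rot'],scalar_first=True).inv().apply(dx)
E
python3 - <<'E'
from h import *
for n in("scene","top"):
    im=cv2.imread(f"pics/{n}0.png")
    for k,f in(("white",white),("black",black)):
        for b in blobs(f(im)):
            print(n,k,b,*[plane(n,b[0],b[1],z).round(3)[:2] for z in((.08,.14) if k=="white" else (.06,))])
E
```

```text
scene white (np.float64(326.2), np.float64(17.9), np.int32(62), np.int32(22), np.int32(14)) [0.306 0.684] [0.345 0.598]
scene white (np.float64(339.3), np.float64(97.2), np.int32(45), np.int32(9), np.int32(7)) [0.52  0.391] [0.541 0.329]
scene white (np.float64(296.5), np.float64(103.7), np.int32(267), np.int32(22), np.int32(16)) [0.437 0.3  ] [0.465 0.246]
scene white (np.float64(260.7), np.float64(131.3), np.int32(195), np.int32(18), np.int32(14)) [0.415 0.162] [0.445 0.12 ]
scene white (np.float64(313.1), np.float64(157.4), np.int32(215), np.int32(19), np.int32(14)) [0.569 0.171] [0.586 0.128]
scene white (np.float64(275.9), np.float64(209.7), np.int32(329), np.int32(22), np.int32(20)) [ 0.578 -0.005] [ 0.594 -0.033]
scene white (np.float64(141.0), np.float64(254.8), np.int32(46), np.int32(21), np.int32(10)) [ 0.409 -0.263] [ 0.439 -0.269]
scene white (np.float64(190.0), np.float64(295.5), np.int32(495), np.int32(25), np.int32(26)) [ 0.549 -0.265] [ 0.567 -0.271]
scene black (np.float64(20.7), np.float64(21.6), np.int32(74), np.int32(21), np.int32(25)) [-0.531  0.087]
scene black 
[... 1445 characters left out ...]
.6), np.int32(196), np.int32(17), np.int32(18)) [ 0.586 -0.112]
top black (np.float64(334.4), np.float64(160.9), np.int32(199), np.int32(18), np.int32(18)) [ 0.576 -0.191]
top black (np.float64(251.3), np.float64(290.7), np.int32(335), np.int32(58), np.int32(8)) [0.252 0.01 ]
top black (np.float64(215.4), np.float64(327.1), np.int32(107), np.int32(10), np.int32(20)) [0.163 0.096]
top black (np.float64(222.2), np.float64(343.5), np.int32(110), np.int32(13), np.int32(15)) [0.125 0.078]
top black (np.float64(231.5), np.float64(361.0), np.int32(173), np.int32(16), np.int32(20)) [0.084 0.055]
top black (np.float64(241.0), np.float64(378.5), np.int32(122), np.int32(14), np.int32(11)) [0.043 0.031]
```

The two views agree. The stock jars come out 240 mm apart and the mats 80 mm apart, both as given. I'll move over the far jar at (0.570, 0.170), turning so the fingers close across the row.

```bash
R='[0.594,-0.599,0,0,0,-1.21,1]'; python3 jog.py '[[0.594,-0.599,0,0,0,-1.21,1],[0.594,-0.599,0,0,0,-1.21,1],[0.594,-0.599,0,0,0,-1.21,1],[0.594,-0.599,0,0,0,-1.21,1],[0.594,-0.599,0,0,0,-1.21,1],[0.594,-0.599,0,0,0,-1.21,1],[0.594,-0.599,0,0,0,-1.21,1],[0.594,-0.599,0,0,0,-1.21,1],[0.594,-0.599,0,0,0,-1.21,1],[0.594,-0.599,0,0,0,-1.21,1]]'
cat >> h.py <<'E'
def to(x,y,z):
    o=ctrl.get_obs(); r=R.from_quat(o['eef_rot'],scalar_first=True); a=r.as_matrix()
    print('t',o['time_s'],'pos',o['eef_pos'].round(4),'shift',tool(np.array([x,y,z])-o['eef_pos']).round(4),'toolY',a[:,1].round(3),'toolZ',a[:,2].round(3),'op',o['opening'],'F',o['grasp_force'],o['wrist_force'])
E
python3 -c "
from h import *
to(.5695,.1705,.12)"
```

```text
time_s: 1.35
eef_pos: [0.4595, -0.0168, 0.2313]
eef_rot: [0.0, 0.746, 0.666, 0.0]
wrist_force: [0.6, -0.7, 1.5]
opening: 1.003
grasp_force: 0.0
t 1.35 pos [ 0.4595 -0.0168  0.2313] shift [0.1984 0.0884 0.1113] toolY [ 0.994 -0.112  0.   ] toolZ [ 0. -0. -1.] op 1.0027841802640571 F 0.0 [ 0.62719832 -0.67702056  1.50143125]
```

```bash
python3 jog.py '[[0.198,0.088,0,0,0,0,1],[0.198,0.088,0,0,0,0,1],[0.198,0.088,0,0,0,0,1],[0.198,0.088,0.06,0,0,0,1],[0.198,0.088,0.11,0,0,0,1],[0.198,0.088,0.11,0,0,0,1],[0.198,0.088,0.11,0,0,0,1],[0.198,0.088,0.11,0,0,0,1]]'
python3 -c "
from h import *
to(.5695,.1705,.028)"
```

```text
time_s: 2.35
eef_pos: [0.5705, 0.1678, 0.1245]
eef_rot: [0.002, 0.746, 0.666, 0.002]
wrist_force: [-0.1, -1.0, 1.2]
opening: 1.004
grasp_force: 0.0
t 2.35 pos [0.5705 0.1678 0.1245] shift [ 0.0025 -0.0017  0.0965] toolY [ 0.994 -0.112  0.005] toolZ [ 0.005  0.    -1.   ] op 1.0041446182166762 F 0.0 [-0.12402648 -1.03570835  1.20681464]
```

```bash
python3 jog.py '[[0.001,0,0,0,0,0,1],[0.001,0,0.03,0,0,0,1],[0.001,0,0.06,0,0,0,1],[0.001,0,0.093,0,0,0,1],[0.001,0,0.093,0,0,0,1],[0.001,0,0.093,0,0,0,1]]'
python3 -c "
from h import *
to(.5695,.1705,.028)"
```

```text
time_s: 3.1
eef_pos: [0.5698, 0.1692, 0.03]
eef_rot: [0.001, 0.746, 0.666, 0.001]
wrist_force: [-0.1, 0.6, 1.0]
opening: 0.999
grasp_force: 0.0
t 3.1 pos [0.5698 0.1692 0.03  ] shift [ 0.0013 -0.0004  0.002 ] toolY [ 0.994 -0.112  0.002] toolZ [ 0.002  0.    -1.   ] op 0.9993399240528991 F 0.0 [-0.14186391  0.6099527   1.02516457]
```

Position is good, so I'll close on the jar, check the grip and lift.

```bash
python3 jog.py '[[0.001,0,0,0,0,0,0],[0.001,0,0,0,0,0,0],[0.001,0,0,0,0,0,0],[0.001,0,0,0,0,0,0],[0.001,0,0,0,0,0,0],[0.001,0,0,0,0,0,0]]' && python3 jog.py '[[0,0,-0.02,0,0,0,0],[0,0,-0.05,0,0,0,0],[0,0,-0.1,0,0,0,0],[0,0,-0.15,0,0,0,0],[0,0,-0.18,0,0,0,0],[0,0,-0.18,0,0,0,0]]'
python3 - <<'E'
from h import *
to(.5763,-.1915,.20)
for n in("scene","top"):
    im=ctrl.camera(n); cv2.imwrite(f"pics/{n}1.png",im)
im=np.hstack([cv2.resize(cv2.imread("pics/scene1.png")[60:310,130:380],(400,400)),cv2.resize(cv2.imread("pics/top1.png")[80:280,100:300],(400,400))]);cv2.imwrite("pics/c1.png",im)
E
```

```text
time_s: 3.85
eef_pos: [0.5699, 0.1703, 0.0303]
eef_rot: [0.001, 0.746, 0.666, 0.001]
wrist_force: [-1.7, 0.4, 7.7]
opening: 0.583
grasp_force: 61.6
time_s: 4.6
eef_pos: [0.5706, 0.1704, 0.2127]
eef_rot: [0.002, 0.746, 0.666, 0.003]
wrist_force: [0.9, -0.4, -1.2]
opening: 0.58
grasp_force: 62.9
t 4.6 pos [0.5706 0.1704 0.2127] shift [-0.359   0.046   0.0125] toolY [ 0.994 -0.112  0.007] toolZ [ 0.007  0.001 -1.   ] op 0.5801466008387701 F 62.922278033802286 [ 0.93842847 -0.38814485 -1.24661182]
```

View pics/c1.png

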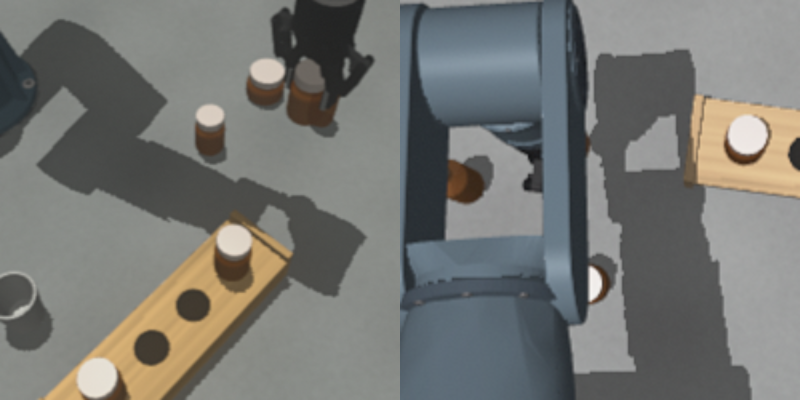

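The jar is held upright about 0.18 m above the bench (crop about (315,95)), and the bottle and wide jar are in place. I'll carry it to the far mat.

```bash
python3 jog.py '[[-0.05,0.006,0,0,0,0,0],[-0.10,0.013,0,0,0,0,0],[-0.15,0.019,0,0,0,0,0],[-0.20,0.026,0,0,0,0,0],[-0.25,0.032,0,0,0,0,0],[-0.3,0.038,0,0,0,0,0],[-0.34,0.044,0,0,0,0,0],[-0.359,0.046,0,0,0,0,0],[-0.359,0.046,0,0,0,0,0],[-0.359,0.046,0,0,0,0,0]]'
python3 -c "
from h import *
to(.5763,-.1915,.0915)"
```

```text
time_s: 5.95
eef_pos: [0.5739, -0.1903, 0.2075]
eef_rot: [-0.001, 0.745, 0.667, -0.0]
wrist_force: [0.0, 0.6, -1.4]
opening: 0.578
grasp_force: 62.9
t 5.95 pos [ 0.5739 -0.1903  0.2075] shift [-0.0011  0.0026  0.116 ] toolY [ 0.994 -0.111 -0.001] toolZ [-0.001  0.001 -1.   ] op 0.5777183760871087 F 62.867322620004416 [ 0.03159508  0.62927945 -1.41529548]
```

```bash
python3 jog.py '[[-0.001,0.002,0.03,0,0,0,0],[-0.001,0.002,0.06,0,0,0,0],[-0.001,0.002,0.09,0,0,0,0],[-0.001,0.002,0.105,0,0,0,0],[-0.001,0.002,0.105,0,0,0,0],[-0.001,0.002,0.105,0,0,0,0]]'
python3 -c "
from h import *
to(.5763,-.1915,.0905)"
```

```text
time_s: 6.7
eef_pos: [0.5771, -0.1931, 0.1047]
eef_rot: [0.001, 0.745, 0.667, 0.0]
wrist_force: [-0.0, 0.0, -1.2]
opening: 0.581
grasp_force: 62.9
t 6.7 pos [ 0.5771 -0.1931  0.1047] shift [ 0.0015 -0.001   0.0142] toolY [ 0.994 -0.111  0.002] toolZ [ 0.002 -0.001 -1.   ] op 0.5805814414460988 F 62.85951885511167 [-0.03401178  0.03975507 -1.17118409]
```

```bash
python3 jog.py '[[0.001,-0.001,0.006,0,0,0,0],[0.001,-0.001,0.01,0,0,0,0],[0.001,-0.001,0.0125,0,0,0,0],[0.001,-0.001,0.014,0,0,0,0],[0.001,-0.001,0.014,0,0,0,0]]'
python3 -c "
from h import *
to(.5763,-.1915,.0905)"
```

```text
time_s: 7.32
eef_pos: [0.5752, -0.192, 0.0904]
eef_rot: [-0.0, 0.746, 0.666, -0.0]
wrist_force: [-3.8, 2.4, 7.3]
opening: 0.578
grasp_force: 63.6
t 7.325 pos [ 0.5752 -0.192   0.0904] shift [ 0.0006  0.001  -0.0001] toolY [ 0.994 -0.112 -0.   ] toolZ [-0. -0. -1.] op 0.5779204613752508 F 63.62061783322133 [-3.76180778  2.38154721  7.3187624 ]
```

Contact shows about 7 N at the expected height. I'll release, rise, and check from the camera.

```bash
python3 jog.py '[[0,0,0,0,0,0,0.75],[0,0,0,0,0,0,1],[0,0,0,0,0,0,1],[0,0,0,0,0,0,1],[0,0,-0.04,0,0,0,1],[0,0,-0.09,0,0,0,1],[0,0,-0.12,0,0,0,1],[0,0,-0.12,0,0,0,1]]'
python3 - <<'E'
from h import *
to(.416,.162,.21)
im=ctrl.camera("scene"); cv2.imwrite("pics/scene2.png",im); 
for b in blobs(white(im)): print(b,plane("scene",b[0],b[1],.14).round(3))
E
```

```text
time_s: 8.32
eef_pos: [0.5769, -0.1928, 0.2126]
eef_rot: [0.003, 0.746, 0.666, 0.001]
wrist_force: [-1.3, -0.1, -0.2]
opening: 0.997
grasp_force: 0.0
t 8.325 pos [ 0.5769 -0.1928  0.2126] shift [ 0.3346 -0.1996  0.0006] toolY [ 0.994 -0.112  0.006] toolZ [ 0.005 -0.003 -1.   ] op 0.997169438123328 F 0.0 [-1.28566462 -0.13858788 -0.17210855]
(np.float64(328.3), np.float64(17.6), np.int32(86), np.int32(24), np.int32(14)) [0.349 0.603 0.14 ]
(np.float64(339.3), np.float64(97.0), np.int32(51), np.int32(10), np.int32(7)) [0.54 0.33 0.14]
(np.float64(296.5), np.float64(103.6), np.int32(277), np.int32(22), np.int32(16)) [0.465 0.246 0.14 ]
(np.float64(265.1), np.float64(131.1), np.int32(89), np.int32(8), np.int32(13)) [0.453 0.127 0.14 ]
(np.float64(276.0), np.float64(209.7), np.int32(340), np.int32(23), np.int32(20)) [ 0.594 -0.033  0.14 ]
(np.float64(135.1), np.float64(244.5), np.int32(161), np.int32(32), np.int32(30)) [ 0.414 -0.26   0.14 ]
(np.float64(223.7), np.float64(262.5), np.int32(108), np.int32(16), np.int32(13)) [ 0.578 -0.186  0.14 ]
(np.float64(187.5), np.float64(296.6), np.int32(380), np.int32(21), np.int32(26)) [ 0.565 -0.275  0.14 ]
```

```bash
python3 jog.py '[[0.3346,-0.1996,0,0,0,0,1],[0.3346,-0.1996,0,0,0,0,1],[0.3346,-0.1996,0,0,0,0,1],[0.3346,-0.1996,0,0,0,0,1],[0.3346,-0.1996,0,0,0,0,1],[0.3346,-0.1996,0,0,0,0,1],[0.3346,-0.1996,0.04,0,0,0,1],[0.3346,-0.1996,0.08,0,0,0,1],[0.3346,-0.1996,0.09,0,0,0,1],[0.3346,-0.1996,0.09,0,0,0,1]]'
python3 - <<'E'
from h import *
to(.416,.162,.030)
E
```

```text
time_s: 9.62
eef_pos: [0.4136, 0.1626, 0.1185]
eef_rot: [-0.001, 0.746, 0.666, -0.001]
wrist_force: [-0.1, 0.4, 0.4]
opening: 1.001
grasp_force: 0.0
t 9.625 pos [0.4136 0.1626 0.1185] shift [-0.0003  0.0027  0.0885] toolY [ 0.994 -0.112 -0.003] toolZ [-0.003 -0.    -1.   ] op 1.0007449087121083 F 0.0 [-0.11126339  0.44726636  0.3732796 ]
```

```bash
python3 jog.py '[[0,0.002,0,0,0,0,1],[0,0.002,0.03,0,0,0,1],[0,0.002,0.06,0,0,0,1],[0,0.002,0.089,0,0,0,1],[0,0.002,0.089,0,0,0,1],[0,0.002,0.089,0,0,0,1]]' && python3 jog.py '[[0,0,0,0,0,0,0],[0,0,0,0,0,0,0],[0,0,0,0,0,0,0],[0,0,0,0,0,0,0],[0,0,0,0,0,0,0],[0,0,0,0,0,0,0]]'
python3 - <<'E'
from h import *
to(.416,.162,.030)
E
```

```text
time_s: 10.38
eef_pos: [0.4178, 0.1627, 0.0318]
eef_rot: [0.001, 0.746, 0.666, 0.001]
wrist_force: [0.5, 0.6, 0.3]
opening: 1.0
grasp_force: 0.0
time_s: 11.12
eef_pos: [0.4174, 0.1628, 0.0319]
eef_rot: [0.001, 0.746, 0.667, 0.001]
wrist_force: [-3.6, -0.5, 11.4]
opening: 0.581
grasp_force: 60.3
t 11.125 pos [0.4174 0.1628 0.0319] shift [-0.0009 -0.0013  0.0019] toolY [ 0.994 -0.112  0.002] toolZ [ 0.002  0.    -1.   ] op 0.5807306287460834 F 60.34947336302139 [-3.63305103 -0.50147243 11.3863183 ]
```

```bash
python3 jog.py '[[0,0,-0.02,0,0,0,0],[0,0,-0.05,0,0,0,0],[0,0,-0.1,0,0,0,0],[0,0,-0.15,0,0,0,0],[0,0,-0.18,0,0,0,0],[0,0,-0.18,0,0,0,0]]'
python3 - <<'E'
from h import *
to(.5855,-.112,.21)
im=ctrl.camera("scene"); cv2.imwrite("pics/scene3.png",im)
it=ctrl.camera("top"); cv2.imwrite("pics/top3.png",it)
for n,m in(("scene",im),("top",it)):
  for b in blobs(white(m)): print(n,b,plane(n,b[0],b[1],.14).round(3))
cv2.imwrite("pics/c3.png",cv2.resize(im[60:360,100:400],(600,600)))
E
```

```text
time_s: 11.88
eef_pos: [0.418, 0.1629, 0.213]
eef_rot: [0.002, 0.746, 0.666, 0.002]
wrist_force: [0.1, -0.4, -1.8]
opening: 0.58
grasp_force: 63.3
t 11.875 pos [0.418  0.1629 0.213 ] shift [-0.2545  0.1971  0.0039] toolY [ 0.994 -0.112  0.006] toolZ [ 0.006  0.001 -1.   ] op 0.579762569010872 F 63.31556745339185 [ 0.10251816 -0.41096143 -1.77351899]
scene (np.float64(324.1), np.float64(17.1), np.int32(46), np.int32(16), np.int32(12)) [0.338 0.597 0.14 ]
scene (np.float64(339.3), np.float64(97.2), np.int32(44), np.int32(9), np.int32(6)) [0.541 0.329 0.14 ]
scene (np.float64(296.6), np.float64(103.8), np.int32(258), np.int32(22), np.int32(15)) [0.465 0.246 0.14 ]
scene (np.float64(275.9), np.float64(209.7), np.int32(322), np.int32(21), np.int32(19)) [ 0.594 -0.033  0.14 ]
scene (np.float64(140.9), np.float64(254.9), np.int32(43), np.int32(19), np.int32(8)) [ 0.439 -0.269  0.14 ]
scene (np.float64(220.3), np.float64(264.1), np.int32(434), np.int32(24), np.int32(23)) [ 0.574 -0.192  0.14 ]
scene (np.float64(190.0), np.float64(295.4), np.int32(489), np.int32(25), np.int32(25)) [ 0.567 -0.271  0.14 ]
top (np.float64(507.8), np.float64(148.0), np.int32(353), np.int32(11), np.int32(61)) [ 0.603 -0.581  0.14 ]
top (np.float64(273.3), np.float64(146.7), np.int32(310), np.int32(20), np.int32(20)) [ 0.594 -0.033  0.14 ]
top (np.float64(341.9), np.float64(156.5), np.int32(311), np.int32(20), np.int32(20)) [ 0.575 -0.193  0.14 ]
top (np.float64(375.6), np.float64(160.3), np.int32(308), np.int32(20), np.int32(20)) [ 0.568 -0.272  0.14 ]
top (np.float64(116.9), np.float64(165.6), np.int32(80), np.int32(11), np.int32(10)) [0.542 0.328 0.14 ]
top (np.float64(357.7), np.float64(238.3), np.int32(297), np.int32(28), np.int32(29)) [ 0.386 -0.23   0.14 ]
```

View pics/c3.png

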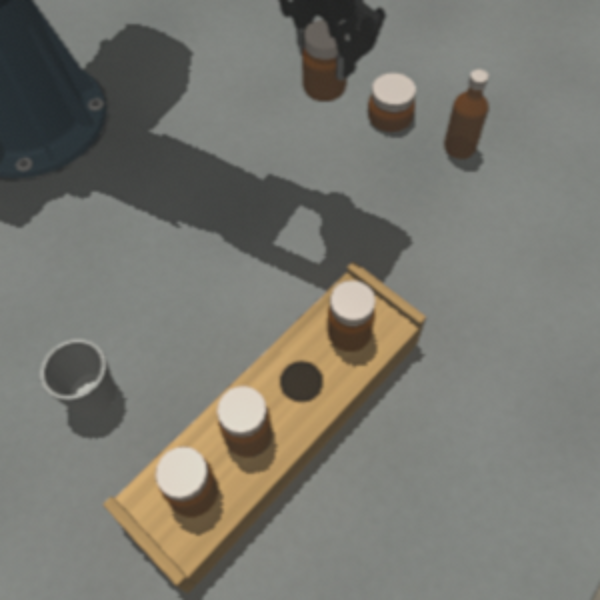

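The first jar stands at (0.575, -0.192), within 2 mm of its mat. It shows at crop (245,420) beside the free mat at (301,381). The second jar is held at (323,60). Now I'll carry the second jar to that mat.

```bash
python3 jog.py '[[-0.04,0.031,0,0,0,0,0],[-0.08,0.062,0,0,0,0,0],[-0.12,0.093,0,0,0,0,0],[-0.16,0.124,0,0,0,0,0],[-0.2,0.155,0,0,0,0,0],[-0.24,0.186,0,0,0,0,0],[-0.2545,0.197,0,0,0,0,0],[-0.2545,0.197,0,0,0,0,0],[-0.2545,0.197,0,0,0,0,0]]'
python3 -c "
from h import *
to(.5855,-.112,.105)"
```

```text
time_s: 13.1
eef_pos: [0.5825, -0.1107, 0.2092]
eef_rot: [-0.001, 0.745, 0.667, -0.0]
wrist_force: [-0.8, -0.1, -1.4]
opening: 0.576
grasp_force: 63.3
t 13.1 pos [ 0.5825 -0.1107  0.2092] shift [-0.0011  0.0033  0.1042] toolY [ 0.994 -0.111 -0.002] toolZ [-0.002  0.001 -1.   ] op 0.5764947309675926 F 63.27216937788762 [-0.84765786 -0.11620566 -1.40383365]
```

```bash
python3 jog.py '[[-0.001,0.003,0.03,0,0,0,0],[-0.001,0.003,0.06,0,0,0,0],[-0.001,0.003,0.09,0,0,0,0],[-0.001,0.003,0.104,0,0,0,0],[-0.001,0.003,0.104,0,0,0,0],[-0.001,0.003,0.104,0,0,0,0]]'
python3 -c "
from h import *
to(.5855,-.112,.092)"
```

```text
time_s: 13.85
eef_pos: [0.5873, -0.1136, 0.1078]
eef_rot: [0.001, 0.745, 0.667, 0.001]
wrist_force: [0.2, -0.4, -1.3]
opening: 0.581
grasp_force: 63.2
t 13.85 pos [ 0.5873 -0.1136  0.1078] shift [ 0.0014 -0.002   0.0158] toolY [ 0.994 -0.111  0.002] toolZ [ 0.002 -0.001 -1.   ] op 0.5811775073722746 F 63.24461815995164 [ 0.19619907 -0.39874912 -1.27942287]
```

```bash
python3 jog.py '[[0.001,-0.002,0.006,0,0,0,0],[0.001,-0.002,0.011,0,0,0,0],[0.001,-0.002,0.014,0,0,0,0],[0.001,-0.002,0.0155,0,0,0,0],[0.001,-0.002,0.0155,0,0,0,0]]'
python3 -c "
from h import *
to(.5855,-.112,.092)"
```

```text
time_s: 14.48
eef_pos: [0.5844, -0.1124, 0.092]
eef_rot: [-0.0, 0.746, 0.666, -0.0]
wrist_force: [-5.8, 2.3, 10.0]
opening: 0.579
grasp_force: 64.3
t 14.475 pos [ 0.5844 -0.1124  0.092 ] shift [0.0005 0.001  0.    ] toolY [ 0.994 -0.112 -0.001] toolZ [-0.001  0.    -1.   ] op 0.5792634430901275 F 64.26883361069486 [-5.7659896   2.32382901  9.95147783]
```

Contact again; release, rise and move clear towards +y.

```bash
python3 jog.py '[[0,0,0,0,0,0,0.75],[0,0,0,0,0,0,1],[0,0,0,0,0,0,1],[0,0,0,0,0,0,1],[0,0,-0.04,0,0,0,1],[0,0,-0.09,0,0,0,1],[0,0,-0.14,0,0,0,1],[0,0,-0.14,0,0,0,1]]' && python3 jog.py '[[0.25,-0.1,0,0,0,0,1],[0.25,-0.1,0,0,0,0,1],[0.25,-0.1,0,0,0,0,1],[0.25,-0.1,0,0,0,0,1],[0.25,-0.1,0,0,0,0,1],[0.25,-0.1,0,0,0,0,1],[0.25,-0.1,0,0,0,0,1],[0.25,-0.1,0,0,0,0,1]]'
python3 - <<'E'
from h import *
im=ctrl.camera("scene")
it=ctrl.camera("top")
for n,m in(("scene",im),("top",it)):
  for b in blobs(white(m)): print(n,b,plane(n,b[0],b[1],.14).round(3))
cv2.imwrite("pics/c4.png",cv2.resize(im[60:360,100:400],(600,600)))
E
```

```text
time_s: 15.48
eef_pos: [0.5874, -0.1134, 0.2363]
eef_rot: [0.004, 0.746, 0.666, 0.002]
wrist_force: [0.4, -0.8, 0.1]
opening: 1.001
grasp_force: 0.0
time_s: 16.48
eef_pos: [0.5137, 0.1458, 0.2306]
eef_rot: [0.0, 0.746, 0.666, -0.0]
wrist_force: [0.5, -0.8, -0.4]
opening: 0.994
grasp_force: 0.0
scene (np.float64(339.3), np.float64(97.2), np.int32(44), np.int32(9), np.int32(6)) [0.541 0.329 0.14 ]
scene (np.float64(296.5), np.float64(103.7), np.int32(266), np.int32(22), np.int32(16)) [0.465 0.246 0.14 ]
scene (np.float64(275.9), np.float64(209.7), np.int32(327), np.int32(21), np.int32(19)) [ 0.594 -0.033  0.14 ]
scene (np.float64(248.7), np.float64(236.0), np.int32(381), np.int32(23), np.int32(21)) [ 0.583 -0.114  0.14 ]
scene (np.float64(134.9), np.float64(245.3), np.int32(125), np.int32(32), np.int32(29)) [ 0.415 -0.262  0.14 ]
scene (np.float64(220.3), np.float64(264.1), np.int32(436), np.int32(25), np.int32(23)) [ 0.574 -0.192  0.14 ]
scene (np.float64(190.1), np.float64(295.5), np.int32(498), np.int32(25), np.int32(26)) [ 0.567 -0.271  0.14 ]
top (np.float64(262.9), np.float64(34.
[... 1516 characters left out ...]
21), np.int32(21), np.int32(20)) [ 0.428 -0.302  0.14 ]
top (np.float64(158.9), np.float64(233.5), np.int32(983), np.int32(52), np.int32(36)) [0.388 0.225 0.14 ]
top (np.float64(210.8), np.float64(274.8), np.int32(221), np.int32(17), np.int32(36)) [0.297 0.104 0.14 ]
top (np.float64(387.9), np.float64(276.6), np.int32(82), np.int32(13), np.int32(21)) [ 0.301 -0.299  0.14 ]
top (np.float64(380.8), np.float64(300.4), np.int32(96), np.int32(20), np.int32(19)) [ 0.248 -0.282  0.14 ]
top (np.float64(328.9), np.float64(313.9), np.int32(163), np.int32(26), np.int32(24)) [ 0.215 -0.165  0.14 ]
top (np.float64(333.1), np.float64(328.7), np.int32(54), np.int32(15), np.int32(11)) [ 0.183 -0.175  0.14 ]
```

View pics/c4.png

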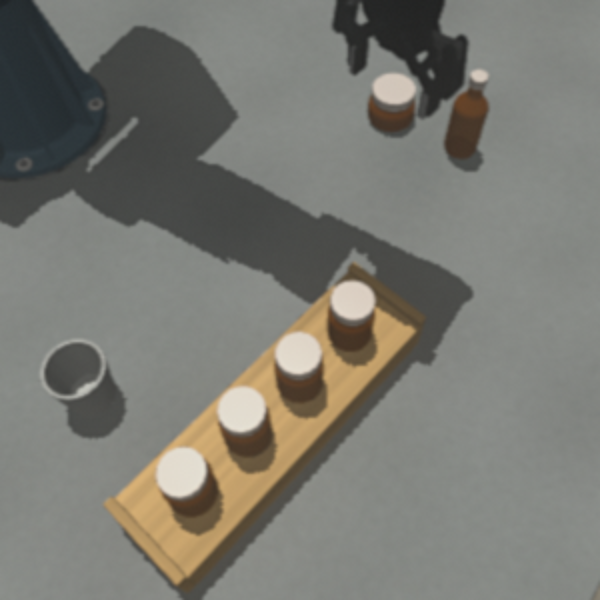

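All four jars stand upright in the row. The new ones, at crop (245,420) and (299,366), are within about 3 mm of their mats. Nothing else has moved and the gripper is clear.

```bash
python3 -c "
from bench import ctrl
print(ctrl.hand_in())"
```

```text
the job is handed in; nothing more can be done
None
```

Both jars stand upright on their own mats, each within about 3 mm of centre by the camera measurements; the other items look unmoved, and the job was handed in at about 16.6 s (no verdict was returned).

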